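Lay the plate on its packing and hold the straightedge at 100

ROBOT

A 6-joint arm with a two-finger parallel gripper is mounted at the origin on the work surface. World frame = base frame: x ahead of the robot, y to its left, z up, the work surface at z = 0. Lengths are in m, angles in rad, forces in N, time in s.
With the tool pointing down it reaches from about 0.375 to 0.9 m from the base axis. Payload 3.1 kg.
Tool frame: the origin (TCP) lies on the centre line of the jaws, within the pads' length; the fingertips stand 22 mm ahead of it and the grasp point (between the pads) lies 3 mm ahead of it; z points along the fingers, y is the line along which they close (so a half turn about z gives the same grasp; the last joint's range is limited). The gripper opens to 85 mm and grips with 20 to 120 N. Pads are 22 mm wide; open, the fingers measure 114 mm over their backs; the gripper's body (76 mm by 85 mm) begins 54 mm behind the grasp point. The pads swing forward as they close: fully open they stand 13 mm farther back than shut.
Start: joints at [0.935, 0.527, 1.433, -0, 1.181, -0.178], TCP at [0.276, 0.561, 0.253] pointing down, gripper open.
Joint ranges: [-3.08, 3.08], [-0.75, 2.2], [0.22, 2.44], [-1.43, 4.57], [0, 2.65], [-2.85, 2.85]. Speed limits (rad/s): [2.79, 2.79, 3.14, 3.14, 3.14, 3.14].

INTERFACE

Orientations are given as a unit quaternion [x, y, z, w].
In Python, from station import sense, eyes, job gives the robot as it stands.
- The arm moves only by the shell command python3 -m pendant 'ROWS' [FORCE]. ROWS is rows parted by semicolons, their numbers by spaces, 1 to 20 of them, each of 5 numbers: dx, dy, dz in m, then a turn about the tool's z in rad, then the opening from 0.0 (shut) to 1.0 (fully open); each row is the pose to reach, as a shift and turn from the pose commanded when the command began, along the tool's axes at that moment; what a row does not reach only later rows make up. A row lasts 1/10 s, in which the tool goes at most 0.05 m and 0.15 rad, less where a joint would pass 70% of its speed; a pose out of reach is approached as far as the arm can. The fingers move at their own pace and stop on an object; FORCE is the grip in N (left out, the last holds). Time passes only in rows, so rows that do not move let the fingers close. It prints the time, the measured TCP pose, the force, the opening and the grip force at its end.
- sense(): the state, without advancing time (a new reading comes with each control period).
- eyes.snapshot(name): name is "side" or "top" or "wrist"; returns a dict with "pixels" (480x640x3 uint8, red, green, blue), "range_z" (480x640 float32, m along the optical axis (not along the pixel's ray), 0 where there is no reading), "fov_y" (degrees; the focal length in pixels is half the picture's height over the tangent of half this angle, whatever the lens; pixels are square), "cx", "cy" (the principal point, pixels), "R" (3x3) and "t" (3): a world point X has camera coordinates R X + t; the wrist camera has in their place "hand_eye" (4x4, takes a point from camera to tool coordinates, whose origin is the TCP and whose axes are the flange's). Camera axes: x right, y down, z forward; pixel columns grow to the right and rows downward; lengths in m; the calibration is good to about 2 mm. The wrist camera is an equidistant fisheye: a pixel r from the principal point sees the ray r / f radians off the axis. A picture is of the moment at which its call begins: read the wrist's pose just before it.
- job.sign_off(): hands the job in; it is judged then, once.
The state is a dict: "t": time; "q": joint angles; "qd": joint speeds; "tau": joint torques, N m; "tcp_pos": TCP position; "tool_rot": TCP orientation; "force": force on the tool from outside, world axes, zero at the start; "ft_torque": the same for the moment, N m; "finger_gap": opening from 0.0 (shut) to 1.0 (fully open); "gripper_force": force on a finger pad.
Only numpy, scipy, OpenCV 4.12 (cv2) and the standard library are available. Lean on these libraries where they do the work, as an engineer would, in place of code of your own. Each camera call takes 0.05 s, during which the arm holds its last target. There are 200 camera calls.

TASK

I want to rule a line on the long copper-faced plate. Lay it down squarely on the packing board, edges flush all round, without dropping it or shifting the packing; then take the black grip of the straightedge arm, squeeze in its lock button, draw the arm out over the plate until the second long scale mark (100 mm) stands at the mouth of the sleeve, and finish there still holding the grip with the button squeezed in, because the arm springs home if it is let go. Leave the other things on the bench alone.

Things in the scene. Friction and masses are not known exactly. Their poses are not given: they have to be found in the camera images.
- plate: plate to be ruled: flat block 130 x 45 x 12 mm, copper face up on a pale wooden mount, about 0.17 kg, loose on the bench left or right of the marking board (the copper-faced block on the other side is 45 x 45 x 12 mm and not wanted). Origin: centre of its underside; x along its 130 mm length, y across its 45 mm width, z up. Either way round is right.
- packing: packing board: loose pale wooden board 130 x 45 x 8 mm, 0.06 kg, lying on the marking board, square with it within 2 degrees. Origin: centre of its underside, 12 mm above the bench, so its top is 20 mm above the bench; x along its length, y across its width. Nothing stands round it: bare board on all sides.
- marking_board: fixed grey board 250 x 400 x 12 mm that carries the arm. Origin: centre of its underside, on the bench; x points away from the robot, y to the robot's left (turned up to 0.2 rad), z up. On its far side, above x = +90 mm, an aluminium sleeve 26 mm wide, top 60 mm above the bench, runs along y from its mouth at y = +10 to y = +184 mm.
- mouth (a point): middle of the sleeve's open mouth, on the sleeve's upper edge, 60 mm above the bench, where the scale is read. Axes as marking_board.
- blade (a point): middle of the straightedge: a steel blade 190 mm long (along x of marking_board), 26 mm wide, 3.5 mm thick, underside 36 mm above the bench, fixed to the arm's head. Home, it lies beside the packing, clear of it by about 60 mm; drawn out it passes 4 mm above a plate lying on the packing. Moves with the arm.
- grip (a point): where to pinch, 92 mm above the bench: middle of the arm's black upright grip with its steel button. Across x of marking_board they measure 35 mm (29 with the button in), along y 26 mm; grip top 112 mm, head below it 64 mm above the bench (keep fingertips above). Pinch from above, fingers closing along x: that pushes the button in. Moves with the arm; axes as marking_board.
- straightedge_arm (a joint): how far the arm is out, m: 0 home (locked, as it starts) to 0.125. Slides towards -y of marking_board (robot's right). Scale on top of the inner bar: short marks each 10 mm, long ones right across at 50 and 100 mm; the reading is the mark at the sleeve's mouth and equals this value. A spring pulls it home with 1.4 N (home) to 2.6 N (at 0.1); friction 0.4 N.
- lock_button (a joint): how far the button on the grip's far (+x) side is pressed in, m: 0 out (locked) to 0.006 fully in; it is 20 mm wide, 22 mm high and takes 2.4 N to start, 7.2 N fully in. From 0.0045 on the latch lets the arm leave home. Out on the scale the button locks nothing; an arm sprung back with the button out stops about 16 mm short of home.
Mind the look-alikes: they are no part of the job. What is shaped like the plate but grey or turquoise is not meant.

How it is judged:
By the outcome, as a careful person would: the job done as asked, in the order asked, and still so for the second after the job is handed in, while the arm keeps its last pose, push and grip.
It also fails if it takes over 48 s, if anything falls off the work surface, if the arm or the gripper's body presses on something with over 40 N, if the wrist force passes 120 N, or if a joint passes its speed limit or range.

## Working session

There is one attempt and no reset: what is moved stays moved. The work goes in short steps, Python scripts to look and compute and a shell command to move; the robot and the scene stay as the last step left them, time stands still between calls to the robot, and variables do not carry over. Pictures are saved under pics/ and viewed, at most 10 in all, crops included, and the job is handed in when it is done.

```bash
mkdir -p pics; ls; cat > h.py <<'E'
import numpy as np, cv2
from station import sense, eyes, job
def snap(n):
    s=sense(); d=eyes.snapshot(n); d['s']=s; return d
def save(d,f,crop=None,scale=1):
    p=d['pixels'][:,:,::-1]
    if crop: a,b,c,e=crop; p=p[b:e,a:c]
    cv2.imwrite('pics/'+f,cv2.resize(p,None,fx=scale,fy=scale,interpolation=cv2.INTER_CUBIC))
def foc(d): return 240/np.tan(np.radians(d['fov_y'])/2)
def cast(d,uv,z):
    uv=np.atleast_2d(np.array(uv,float)); f=foc(d)
    r=np.c_[(uv[:,0]-d['cx'])/f,(uv[:,1]-d['cy'])/f,np.ones(len(uv))]
    R=np.array(d['R']);t=np.array(d['t']); o=-R.T@t; w=r@R
    return o+w*((z-o[2])/w[:,2])[:,None]
def proj(d,X):
    c=np.atleast_2d(X)@np.array(d['R']).T+np.array(d['t']); f=foc(d)
    return np.c_[c[:,0]/c[:,2]*f+d['cx'],c[:,1]/c[:,2]*f+d['cy']]
def cloud(d):
    v,u=np.mgrid[:480,:640]; f=foc(d); z=d['range_z']
    P=np.stack([(u-d['cx'])/f*z,(v-d['cy'])/f*z,z],-1)
    return (P-np.array(d['t']))@np.array(d['R'])
E
python3 - <<'E'
from h import *
for n in('top','side'):
    d=snap(n); save(d,n+'0.png'); np.save(n+'0.npy',d,allow_pickle=True); print(n,d['fov_y'],d['cx'],d['cy'],-np.array(d['R']).T@d['t'])
print(sense())
E
```

```text
pics
top 45.33881610616935 328.0562239065234 255.6442150755415 [0.45223084 0.02858553 1.36052331]
side 53.14007279262401 319.2587186188018 248.20450770904478 [ 0.13527521 -0.48727217  0.83534125]
{'t': 0.1, 'q': array([ 9.35536661e-01,  5.28347320e-01,  1.43378180e+00,  3.02261416e-05,
        1.18138580e+00, -1.78493444e-01]), 'qd': array([ 0.00053033,  0.00017671, -0.00374893, -0.00060246, -0.00111824,
       -0.00073488]), 'tau': array([-3.89102106e-04, -4.43311357e+01, -1.78583783e+01, -2.30768528e-04,
        3.90796762e-03, -2.69020859e-07]), 'tcp_pos': array([0.27525709, 0.56045586, 0.2524449 ]), 'tool_rot': array([ 2.26408412e-01,  9.74031985e-01, -8.77135035e-04, -3.93195938e-04]), 'force': array([ 0.84613806, -0.49110362, -1.33614768]), 'ft_torque': array([-0.01890454,  0.03257764,  0.01424716]), 'gripper_force': 0.0, 'finger_gap': 0.9965920246667714}
```

View pics/top0.png

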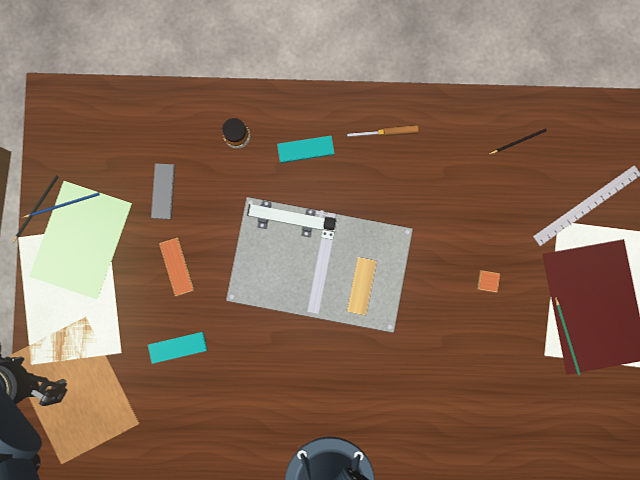

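View pics/side0.png

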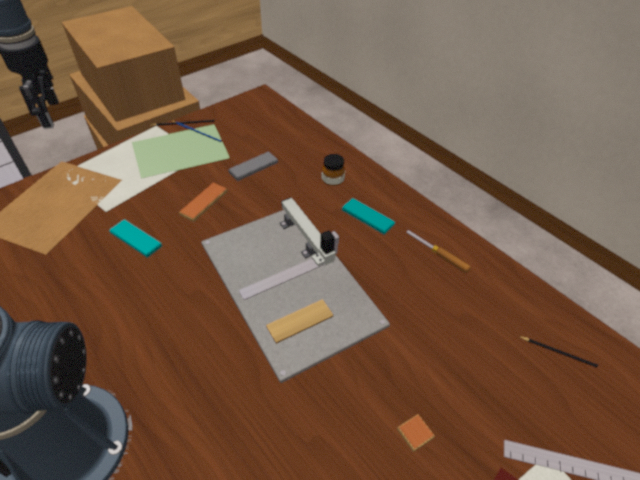

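Top view: the long copper block at (176,266) is the plate. It could be confused with the copper square at (488,281), the grey block at (163,191) and the turquoise blocks at (177,348) and (305,149); the packing is at (362,286) and the black grip at (329,224). Next: measure, and check the choice in a close crop.

```bash
python3 - <<'E'
from h import *
d=np.load('top0.npy',allow_pickle=True).item()
save(d,'crop0.png',(130,200,430,350),2.6)
hsv=cv2.cvtColor(d['pixels'],cv2.COLOR_RGB2HSV)
def near(c,z,name,tol=(8,60,60),win=45):
    m=np.zeros((480,640),np.uint8);u,v=c
    r=hsv[v,u].astype(int); df=np.abs(hsv.astype(int)-r); ok=(df<=np.array(tol)).all(-1).astype(np.uint8)
    m[v-win:v+win,u-win:u+win]=ok[v-win:v+win,u-win:u+win]
    n,l,st,_=cv2.connectedComponentsWithStats(m); m=(l==l[v,u]).astype(np.uint8)
    cs,_=cv2.findContours(m,cv2.RETR_EXTERNAL,cv2.CHAIN_APPROX_NONE); k=max(cs,key=cv2.contourArea)[:,0]
    P=cast(d,k,z)[:,:2]; (cc,wh,a)=cv2.minAreaRect((P*1000).astype(np.float32))
    yx=np.argwhere(m)[:,::-1]; Q=cast(d,yx,z)[:,:2]; w,V=np.linalg.eigh(np.cov(Q.T)); 
    ax=V[:,1]; print(name,r,'hsv',len(yx),'rect',np.round(cc,1),np.round(wh,1),round(a,2),'mean',np.round(Q.mean(0)*1000,1),'axis deg',np.degrees(np.arctan2(ax[1],ax[0]))%180, 'zmed',np.median(cloud(d)[yx[:,1],yx[:,0]],axis=0))
near((176,266),.012,'plate'); near((362,286),.020,'packing'); near((329,223),.112,'grip',(180,255,25),20)
near((290,260),.012,'board',(180,30,45),120)
E
```

```text
plate [ 10 157 211] hsv 1079 rect [490.8 369. ] [130.6  45.3] 19.0 mean [490.8 369. ] axis deg 18.89951762520724 zmed [0.4897512  0.36881581 0.01250614]
packing [ 19 113 230] hsv 1100 rect [455.6 -66.1] [ 46.3 129.8] 79.97 mean [455.6 -65.9] axis deg 169.7843180028965 zmed [ 0.45499069 -0.06593505  0.02103106]
grip [30  4 63] hsv 118 rect [589.7  13.5] [23.3 26.3] 81.85 mean [590.7  13.2] axis deg 159.82799507274245 zmed [0.59027402 0.01388869 0.11261811]
board [ 54   7 179] hsv 15123 rect [505.3  32.9] [398.8 250.5] 80.48 mean [495.5  33.9] axis deg 87.49155318237813 zmed [0.49644658 0.03269149 0.01326014]
```

View pics/crop0.png

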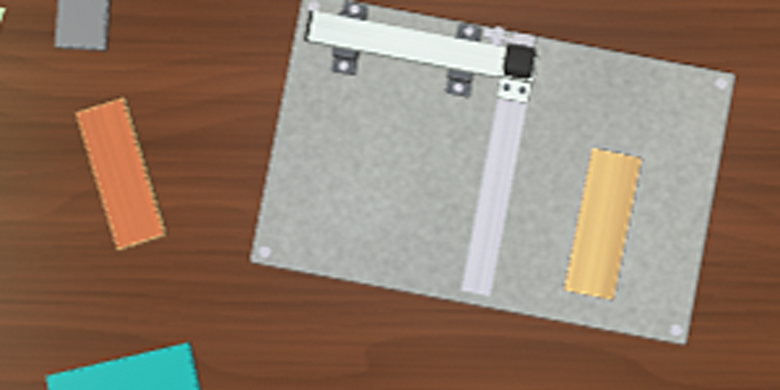

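The crop confirms it: copper face with a pale wooden rim, 130.6 x 45.3 mm, at (176,266). Next, hover over it with partly closed fingers.

```bash
cat >> h.py <<'E'
from scipy.spatial.transform import Rotation as Ro
def go(x,y,z,yaw):   # yaw (deg) of tool y axis
    s=sense(); R=Ro.from_quat(s['tool_rot']).as_matrix(); d=R.T@(np.array([x,y,z])-s['tcp_pos'])
    c=np.degrees(np.arctan2(R[1,1],R[0,1])); print('tcp',np.round(s['tcp_pos'],4),'yaw',round(c,2),'tilt',np.round(R[:,2],4),'-> d',np.round(d,4),'turn',round(-np.radians(yaw-c),4),'t',s['t'])
def wcast(d,uv,z,R=None,p=None):
    uv=np.atleast_2d(np.array(uv,float)); f=foc(d); H=np.array(d['hand_eye']); s=d['s']
    a=uv-[d['cx'],d['cy']]; r=np.hypot(*a.T); th=r/f
    k=np.where(r>0,np.sin(th)/np.maximum(r,1e-9),0); ray=np.c_[a*k[:,None],np.cos(th)]
    T=Ro.from_quat(s['tool_rot']).as_matrix(); o=T@H[:3,3]+s['tcp_pos']; w=ray@H[:3,:3].T@T.T
    return o+w*((z-o[2])/w[:,2])[:,None]
def wcloud(d):  # tool coords
    v,u=np.mgrid[:480,:640]; f=foc(d); z=d['range_z']; a=np.stack([u-d['cx'],v-d['cy']],-1); r=np.hypot(a[...,0],a[...,1])
    t=np.where(r>0,np.tan(np.minimum(r/f,1.5))/np.maximum(r,1e-9),0); H=np.array(d['hand_eye'])
    return np.concatenate([a*t[...,None]*z[...,None],z[...,None]],-1)@H[:3,:3].T+H[:3,3]
E
python3 -c "
from h import *
go(.4908,.369,.15,109)"
python3 -m pendant '-0.05 -0.014 0.02 -0.14 0.65; -0.095 -0.027 0.04 -0.28 0.65; -0.14 -0.04 0.06 -0.42 0.65; -0.185 -0.052 0.08 -0.56 0.65; -0.23 -0.064 0.1 -0.69 0.65; -0.278 -0.077 0.102 -0.79 0.65; -0.278 -0.077 0.102 -0.79 0.65; -0.278 -0.077 0.102 -0.79 0.65; -0.278 -0.077 0.102 -0.79 0.65;-0.278 -0.077 0.102 -0.79 0.65;-0.278 -0.077 0.102 -0.79 0.65'
python3 - <<'E'
from h import *
d=snap('wrist'); save(d,'w1.png'); np.save('w1.npy',d,allow_pickle=True); go(.4908,.369,.15,109)
print(d['fov_y'],d['cx'],d['cy'],np.round(d['hand_eye'],3),sense()['finger_gap'])
E
```

```text
tcp [0.2753 0.5605 0.2524] yaw 63.83 tilt [-0.0012 -0.0015 -1.    ] -> d [-0.2779 -0.0766  0.1025] turn -0.7884 t 0.1
t: 1.2
tcp_pos: [0.4898, 0.3705, 0.1517]
tool_rot: [-0.167, 0.986, 0.0, -0.0]
force: [0.3, 0.4, 0.4]
finger_gap: 0.653
gripper_force: 0.0
tcp [0.49   0.3704 0.1517] yaw 109.21 tilt [ 3.e-04  3.e-04 -1.e+00] -> d [-0.0003 -0.0016  0.0017] turn 0.0038 t 1.25
65.70646984690485 323.3475653431985 236.8329950819651 [[-0.    -0.958 -0.286  0.07 ]
 [ 1.    -0.001  0.001  0.001]
 [-0.001 -0.286  0.958 -0.12 ]
 [ 0.     0.     0.     1.   ]] 0.6469715910515296
```

View pics/w1.png

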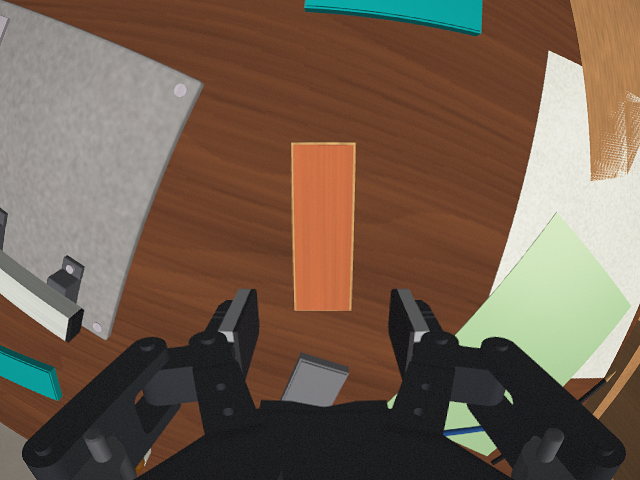

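Wrist view: plate at (323,227), the fingertips at (252,292) and (396,292). Now the plate pose in the wrist camera and the fingertip reach.

```bash
cat >> h.py <<'E'
def wrect(d,c,z,tol=(9,80,80),name=''):
    hsv=cv2.cvtColor(d['pixels'],cv2.COLOR_RGB2HSV).astype(int); u,v=c
    ok=(np.abs(hsv-hsv[v,u])<=np.array(tol)).all(-1).astype(np.uint8); ok=cv2.morphologyEx(ok,cv2.MORPH_OPEN,np.ones((3,3)))
    n,l,st,_=cv2.connectedComponentsWithStats(ok); m=(l==l[v,u]).astype(np.uint8)
    k=max(cv2.findContours(m,cv2.RETR_EXTERNAL,cv2.CHAIN_APPROX_NONE)[0],key=cv2.contourArea)[:,0]
    P=(wcast(d,k,z)[:,:2]*1000).astype(np.float32); cc,wh,a=cv2.minAreaRect(P)
    print(name,'rect',np.round(cc,1),np.round(wh,1),round(a,2)); return m,P
E
python3 - <<'E'
from h import *
d=np.load('w1.npy',allow_pickle=True).item()
m,P=wrect(d,(323,227),.012,name='plate')
C=wcloud(d); 
for a,b in((215,262),(388,432)):
    p=C[285:345,a:b].reshape(-1,3); p=p[(p[:,2]<.06)&(p[:,2]>-.05)]
    print(np.round(p.min(0),4),np.round(p.max(0),4),len(p), np.round(np.percentile(p[:,2],[90,97,99]),4))
E
```

```text
plate rect [504.8 332.2] [131.3 128.9] 19.15
[-0.0136 -0.0403 -0.0288] [ 0.0101 -0.0263  0.019 ] 2110 [0.0112 0.0151 0.0172]
[-0.0139  0.0283 -0.029 ] [0.0102 0.0426 0.0189] 2099 [0.0113 0.0151 0.0171]
```

```bash
python3 - <<'E'
from h import *
d=np.load('w1.npy',allow_pickle=True).item()
m,P=wrect(d,(323,227),.012,tol=(5,35,50),name='plate')
go(.4908,.369,.15,109)
E
```

```text
plate rect [493.1 372.4] [127.3  42.6] 18.89
tcp [0.49   0.3704 0.1517] yaw 109.21 tilt [ 3.e-04  3.e-04 -1.e+00] -> d [-0.0003 -0.0016  0.0017] turn 0.0038 t 1.25
```

```bash
python3 -m pendant '-0.002 0 0.045 0.004 0.7; -0.002 0 0.085 0.004 0.7; -0.002 0 0.11 0.004 0.7;-0.002 0 0.12 0.004 0.7; -0.002 0 0.12 0.004 0.7; -0.002 0 0.12 0.004 0.7'
python3 -c "
from h import *
go(.492,.3707,.024,109); d=snap('wrist'); save(d,'w2.png')
m,P=wrect(d,(323,150),.012,tol=(5,35,50),name='plate')"
```

```text
t: 1.85
tcp_pos: [0.4936, 0.3706, 0.0324]
tool_rot: [-0.164, 0.986, 0.0, 0.001]
force: [0.8, 0.2, 0.8]
finger_gap: 0.7
gripper_force: 0.0
tcp [0.4936 0.3706 0.0324] yaw 108.9 tilt [ 1.8e-03  9.0e-04 -1.0e+00] -> d [0.0015 0.0006 0.0084] turn -0.0018 t 1.85
plate rect [491.1 371.5] [122.9  42. ] 18.96
```

```bash
python3 -m pendant '0.001 0.0005 0.005 0 0.7; 0.001 0.0005 0.0085 0 0.7; 0.001 0.0005 0.0085 0 0.7; 0.001 0.0005 0.0085 0 0.4; 0.001 0.0005 0.0085 0 0.4; 0.001 0.0005 0.0085 0 0.4; 0.001 0.0005 0.0085 0 0.4; 0.001 0.0005 0.0085 0 0.4' 50
python3 -m pendant '0 0 -0.02 0 0.4; 0 0 -0.05 0 0.4; 0 0 -0.05 0 0.4; 0 0 -0.05 0 0.4'
python3 - <<'E'
from h import *
go(.4556,-.066,.09,80); d=snap('wrist'); save(d,'w3.png'); np.save('w3.npy',d,allow_pickle=True)
E
```

```text
t: 2.7
tcp_pos: [0.4923, 0.3701, 0.0233]
tool_rot: [-0.164, 0.986, 0.0, 0.0]
force: [-0.2, 0.0, 5.8]
finger_gap: 0.509
gripper_force: 52.4
t: 3.1
tcp_pos: [0.4918, 0.3699, 0.0725]
tool_rot: [-0.164, 0.986, 0.0, -0.0]
force: [-0.5, -0.2, -2.5]
finger_gap: 0.505
gripper_force: 51.7
tcp [0.4918 0.3699 0.0725] yaw 108.86 tilt [-0.  0. -1.] -> d [ 0.1752 -0.4008 -0.0175] turn 0.5037 t 3.1
```

View pics/w3.png

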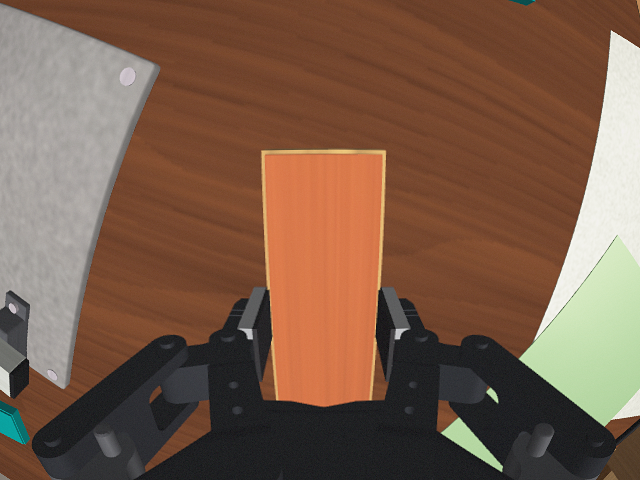

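The plate is held evenly between the pads, its far end at row 151. Carry it above the packing.

```bash
python3 -m pendant '0.005 -0.01 -0.04 0.02 0.4; 0.02 -0.045 -0.05 0.06 0.4; 0.035 -0.085 -0.05 0.12 0.4; 0.053 -0.125 -0.05 0.18 0.4; 0.07 -0.165 -0.05 0.24 0.4; 0.088 -0.205 -0.05 0.3 0.4; 0.105 -0.245 -0.05 0.36 0.4; 0.122 -0.285 -0.05 0.42 0.4; 0.14 -0.325 -0.05 0.47 0.4; 0.158 -0.365 -0.05 0.504 0.4; 0.172 -0.393 -0.05 0.504 0.4; 0.175 -0.401 -0.05 0.504 0.4; 0.175 -0.401 -0.05 0.504 0.4; 0.175 -0.401 -0.03 0.504 0.4; 0.175 -0.401 -0.01 0.504 0.4;0.175 -0.401 -0.002 0.504 0.4;0.175 -0.401 -0.002 0.504 0.4;0.175 -0.401 -0.002 0.504 0.4'
python3 - <<'E'
from h import *
go(.4556,-.066,.0433,80)
d=snap('wrist'); save(d,'w4.png'); np.save('w4.npy',d,allow_pickle=True)
e=snap('top'); np.save('top4.npy',e,allow_pickle=True); 
s=snap('side'); np.save('side4.npy',s,allow_pickle=True)
a=cv2.resize(e['pixels'][240:340,300:420],None,fx=3.3,fy=3.3,interpolation=2); b=cv2.resize(s['pixels'][270:370,240:360],None,fx=3.3,fy=3.3,interpolation=2)
cv2.imwrite('pics/ts4.png',np.hstack([a,b])[:,:,::-1])
E
```

```text
t: 4.95
tcp_pos: [0.456, -0.0652, 0.0749]
tool_rot: [0.087, 0.996, 0.0, -0.0]
force: [-0.2, -0.1, -2.5]
finger_gap: 0.512
gripper_force: 52.1
tcp [ 0.456  -0.0652  0.0749] yaw 80.06 tilt [-4.e-04  2.e-04 -1.e+00] -> d [ 0.0003 -0.0009  0.0316] turn 0.0011 t 4.95
```

View pics/w4.png

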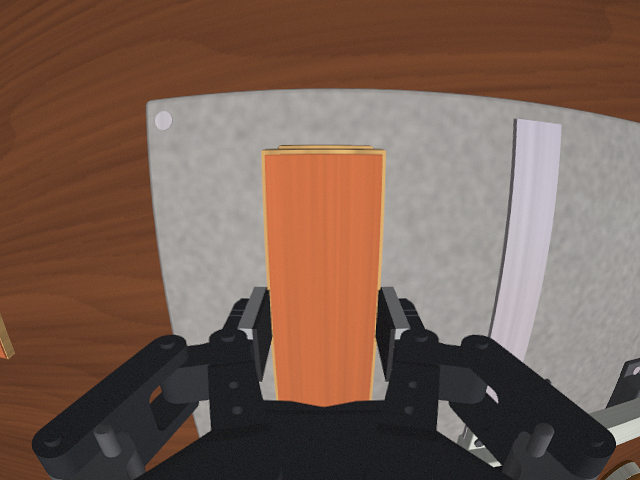

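View pics/ts4.png

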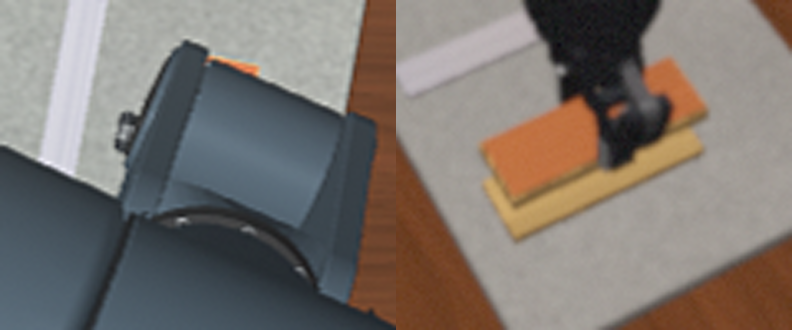

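Wrist view: the plate's far end at row 150 (columns 262–385), the packing peeping out at row 145 (columns 279–372). In the side view the plate hovers over the packing, nearly aligned. I'll measure the remaining offset.

```bash
python3 - <<'E'
from h import *
d=np.load('w4.npy',allow_pickle=True).item()
print(d['pixels'][138:160,325].tolist()); 
for r in (146,147,148,150,153): 
    h=cv2.cvtColor(d['pixels'][r:r+1],cv2.COLOR_RGB2HSV)[0]; c=np.where(h[:,1]>60)[0]; c=c[(c>240)&(c<410)]; print(r,c.min() if len(c) else 0,c.max() if len(c) else 0)
s=np.load('side4.npy',allow_pickle=True).item()
h=cv2.cvtColor(s['pixels'],cv2.COLOR_RGB2HSV); w=((h[...,1]>60)&(h[...,2]>90)); w[:262]=0;w[380:]=0;w[:,:255]=0;w[:,350:]=0
cop=(w&(h[...,0]<14)).astype(np.uint8)
for r in range(284,346,3):
    print(r,''.join('C' if cop[r,c] else 'w' if w[r,c] else '.' for c in range(258,340)))
E
```

```text
[[167, 164, 161], [168, 165, 160], [169, 164, 162], [167, 166, 162], [171, 167, 163], [171, 168, 167], [148, 144, 138], [159, 129, 86], [219, 173, 110], [214, 169, 106], [149, 119, 76], [125, 99, 67], [211, 166, 104], [207, 162, 103], [208, 164, 104], [179, 138, 92], [173, 98, 59], [200, 112, 70], [204, 114, 73], [200, 113, 70], [199, 110, 66], [202, 114, 70]]
146 279 371
147 278 372
148 278 372
150 262 385
153 261 385
284 ..................................................................................
287 ...............................................................CCC................
290 .........................................................CCCCCCCCCCC..............
293 ........................................................CCCCCCCCCCCCCCC...........
296 .........................................................CCCCCCCCCCCCCCCC.........
299 ....................................CCC......................C.CCCCCCCCCCCC.......
302 ..............................CCCCCCCCCCC......CCCCC.............CCCCCCCCCCCw.....
305 .......................CCCCCCCCCCCCCCCCCCCC....CC...............
[... 449 characters left out ...]
....
323 ..........wwwwCCCCCCCCCCCCCCCCCwwwwwwwwwwwwwwwwwwwwwwwwwwwwww.....................
326 ........wwwwwwwwCCCCCCCCCCwwwwwwwwwwwwwwwwwwwwwwwwwwwww...........................
329 ..........wwwwwwwwwwwwwwwwwwwwwwwwwwwwwwwwwwwwww..................................
332 ...........wwwwwwwwwwwwwwwwwwwwwwwwwwwwwww........................................
335 .............wwwwwwwwwwwwwwwwwwwwwww..............................................
338 ...............wwwwwwwwwwwwww.....................................................
341 .................wwwwww...........................................................
344 C.................................................................................
```

```bash
python3 - <<'E'
from h import *
d=np.load('w4.npy',allow_pickle=True).item(); s=d['s']; T=Ro.from_quat(s['tool_rot']).as_matrix()
zt=s['tcp_pos'][2]-.0233+.012
for n,uv,z in(('plate',[(261.5,150),(385.5,150),(323.5,149.6)],zt),('pack',[(278,147),(372.7,147),(325,145.2)],.02)):
    print(n,np.round((wcast(d,uv,z)-s['tcp_pos'])@T*1000,1).tolist())
# packing axis in tool frame from the end edge slope, plate likewise
h=cv2.cvtColor(d['pixels'],cv2.COLOR_RGB2HSV)
pk=[];pl=[]
for c in range(285,368):
    pk.append((c,np.where(h[130:149,c,1]>75)[0][0]+130))
    pl.append((c,np.where(h[148:158,c,2]>185)[0][0]+148))
for n,k,z in(('pack',pk,.02),('plate',pl,zt)):
    X=(wcast(d,k,z)-s['tcp_pos'])@T; a=np.polyfit(X[:,1],X[:,0],1); print(n,'end x at y=0',a[1]*1000,'skew deg',np.degrees(a[0]), 'rows',k[0],k[41],k[-1])
# side: corners of copper & packing
e=np.load('side4.npy',allow_pickle=True).item()
h=cv2.cvtColor(e['pixels'],cv2.COLOR_RGB2HSV)
# left corner & right corner by eye from mask
print('plate side view left,bottom,right',np.round(cast(e,[(264.5,313.5),(275,328),(334,302)],zt)*1000,1).tolist())
print('pack top left, bottom, right',np.round(cast(e,[(265.8,326),(275.5,338.5),(332.5,314)],.02)*1000,1).tolist())
E
```

```text
plate [[64.0, -19.7, 11.3], [64.0, 24.1, 11.3], [63.8, 2.2, 11.3]]
pack [[62.9, -19.1, 54.9], [62.9, 25.3, 54.9], [63.5, 2.9, 54.9]]
pack end x at y=0 63.61977907588218 skew deg -0.574054920107161 rows (285, np.int64(145)) (326, np.int64(145)) (367, np.int64(146))
plate end x at y=0 63.714255959465504 skew deg -0.18255684714212986 rows (285, np.int64(150)) (326, np.int64(150)) (367, np.int64(150))
plate side view left,bottom,right [[394.0, -34.2, 63.6], [390.4, -72.9, 63.6], [514.7, -97.9, 63.6]]
pack top left, bottom, right [[393.5, -34.3, 20.0], [391.5, -69.2, 20.0], [514.4, -96.3, 20.0]]
```

```bash
python3 -m pendant '0 0.0008 0.015 0.003 0.4; 0 0.0008 0.025 0.003 0.4; 0 0.0008 0.0275 0.003 0.4; 0 0.0008 0.0275 0.003 0.4;0 0.0008 0.0275 0.003 0.4'
python3 - <<'E'
from h import *
d=snap('wrist'); np.save('w5.npy',d,allow_pickle=True); e=snap('side'); np.save('side5.npy',e,allow_pickle=True)
go(.456,-.0652,.0433,79.9)
a=cv2.resize(d['pixels'][130:190,245:405],None,fx=4.5,fy=4.5,interpolation=2); b=cv2.resize(e['pixels'][282:346,250:410],(720,288),interpolation=2)
cv2.imwrite('pics/ws5.png',np.vstack([a,b])[:,:,::-1])
for c in (290,325,360): print(c,d['pixels'][138:158,c].sum(-1).tolist())
for r in (143,144,145,146,147,148,149,150,151,153): 
    h=cv2.cvtColor(d['pixels'][r:r+1],cv2.COLOR_RGB2HSV)[0]; c=np.where(h[:,1]>60)[0]; c=c[(c>240)&(c<410)]; print(r,c.min() if len(c) else 0,c.max() if len(c) else 0)
E
```

```text
t: 5.6
tcp_pos: [0.4562, -0.0654, 0.0475]
tool_rot: [0.089, 0.996, -0.0, 0.0]
force: [-0.2, 0.1, -1.4]
finger_gap: 0.506
gripper_force: 52.1
tcp [ 0.4564 -0.0654  0.0476] yaw 79.81 tilt [ 7.e-04 -3.e-04 -1.e+00] -> d [0.0004 0.0001 0.0043] turn -0.0016 t 5.7
290 [464, 459, 458, 457, 458, 457, 456, 452, 457, 277, 300, 212, 470, 476, 473, 420, 350, 360, 378, 376]
325 [470, 471, 471, 478, 473, 477, 482, 485, 445, 300, 291, 278, 463, 452, 458, 388, 324, 355, 364, 371]
360 [459, 463, 464, 467, 475, 473, 473, 480, 489, 296, 304, 255, 420, 418, 422, 381, 333, 363, 380, 386]
143 0 0
144 0 0
145 0 0
146 0 0
147 277 369
148 271 378
149 266 382
150 262 385
151 261 385
153 261 385
```

View pics/ws5.png

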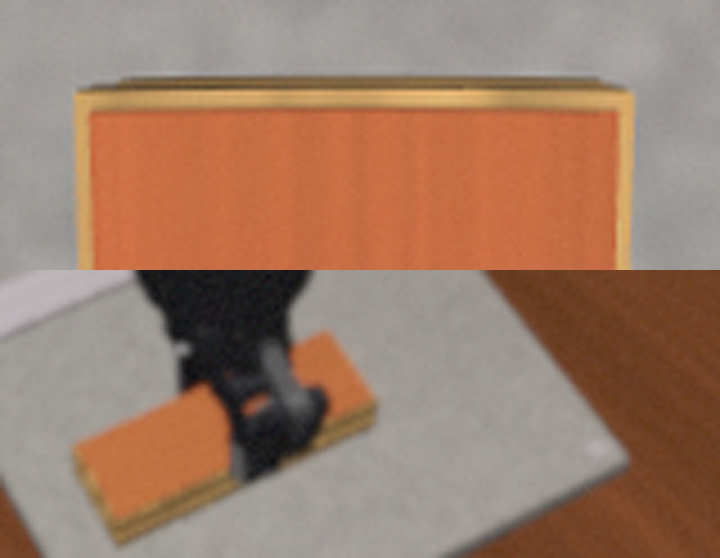

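The wrist crop shows plate and packing ends flush and centred (rows 147–150, columns 261–385), and the side view agrees. Lower to contact.

```bash
python3 -m pendant '0 0 0.002 0 0.4; 0 0 0.0035 0 0.4; 0 0 0.0042 0 0.4; 0 0 0.0042 0 0.4'
```

```text
t: 6.1
tcp_pos: [0.4562, -0.0653, 0.0433]
tool_rot: [0.089, 0.996, -0.0, 0.0]
force: [-0.7, -1.0, 1.1]
finger_gap: 0.502
gripper_force: 52.5
```

```bash
python3 -m pendant '0 0 0.0002 0 0.4; 0 0 0.0002 0 0.55; 0 0 0.0002 0 0.65; 0 0 0.0002 0 0.65;0 0 0.0002 0 0.65'
python3 -m pendant '0 0 -0.01 0 0.65; 0 0 -0.05 0 0.65; 0 0 -0.09 0 0.65; 0 0 -0.13 0 0.65; 0 0 -0.15 0 0.65; 0 0 -0.15 0 0.65'
python3 - <<'E'
from h import *
d=snap('wrist'); np.save('w6.npy',d,allow_pickle=True); e=snap('side'); np.save('side6.npy',e,allow_pickle=True)
go(.5907,.0135,.16,-9.6)
a=cv2.resize(d['pixels'][110:330,240:400],(400,550),interpolation=2); b=cv2.resize(e['pixels'][270:350,250:350],(400,320),interpolation=2)
b=np.vstack([b,np.zeros((230,400,3),np.uint8)])
cv2.imwrite('pics/ws6.png',np.hstack([a,b])[:,:,::-1])
E
```

```text
t: 6.6
tcp_pos: [0.4561, -0.0653, 0.0428]
tool_rot: [0.089, 0.996, 0.0, -0.0]
force: [-0.8, 0.4, 0.2]
finger_gap: 0.65
gripper_force: 0.0
t: 7.2
tcp_pos: [0.4578, -0.0658, 0.1964]
tool_rot: [0.089, 0.996, -0.001, 0.004]
force: [-0.2, -0.6, -0.3]
finger_gap: 0.645
gripper_force: 0.0
tcp [ 0.4559 -0.0651  0.1934] yaw 79.82 tilt [ 9.e-04 -4.e-04 -1.e+00] -> d [-0.1188  0.1013  0.0335] turn 1.5606 t 7.3
```

View pics/ws6.png

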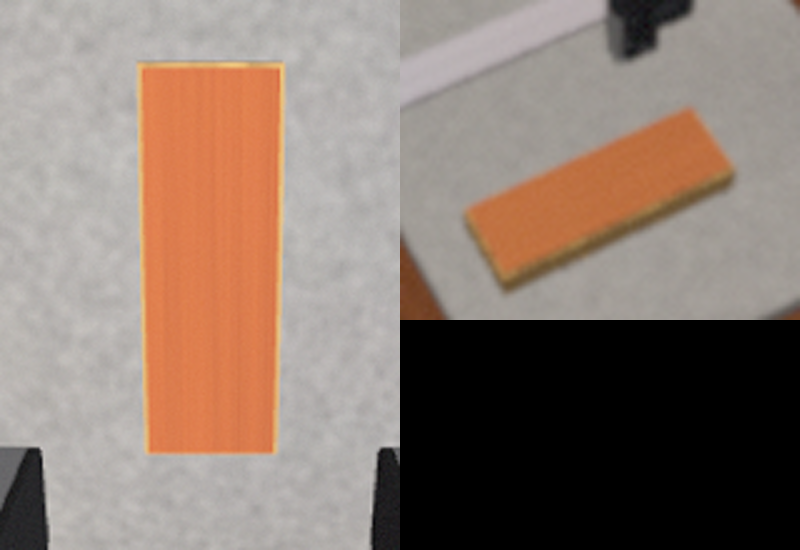

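The plate lies flush on the packing in both views. Next: turn and hover over the grip.

```bash
python3 -m pendant '-0.01 0.009 0 0.14 0.75; -0.02 0.018 0 0.28 0.75; -0.03 0.027 0 0.42 0.75; -0.04 0.036 0 0.56 0.75; -0.05 0.045 0 0.7 0.75; -0.06 0.054 0 0.84 0.75; -0.07 0.063 0 0.98 0.75; -0.085 0.072 0 1.12 0.75; -0.1 0.085 0 1.26 0.75; -0.11 0.095 0 1.4 0.75; -0.119 0.102 0 1.54 0.75; -0.119 0.102 0 1.56 0.75; -0.119 0.102 0 1.56 0.75; -0.119 0.102 0 1.56 0.75'
python3 - <<'E'
from h import *
d=snap('wrist'); np.save('w7.npy',d,allow_pickle=True); save(d,'w7.png')
go(.590,.0135,.19,-9.55)
e=np.load('side6.npy',allow_pickle=True).item(); h=cv2.cvtColor(e['pixels'],cv2.COLOR_RGB2HSV).astype(int)
cop=(h[...,0]<14)&(h[...,1]>100)&(h[...,2]>130); w=(h[...,1]>45)
T=[];B=[]
for c in range(285,325,3):
    r=np.where(cop[290:345,c])[0].max()+291-.5; b=r
    while w[int(b+.5),c]: b+=1
    T.append((c,r));B.append((c,b))
t=cast(e,T,.032)[:,:2]*1000; b=cast(e,B,.012)[:,:2]*1000; n=np.array([.175,.985])
print('side edge top',np.round(t@n,1),'bottom',np.round(b@n,1))
q=cast(np.load('top0.npy',allow_pickle=True).item(),[(0,0)],0)
hh=cv2.cvtColor(d['pixels'],cv2.COLOR_RGB2HSV); print(hh[200:330:6,323].tolist())
E
```

```text
t: 8.7
tcp_pos: [0.5901, 0.0139, 0.1919]
tool_rot: [0.763, 0.646, -0.001, -0.001]
force: [-0.1, -0.7, 0.4]
finger_gap: 0.751
gripper_force: 0.0
tcp [0.5902 0.0138 0.1922] yaw -9.51 tilt [-2.1e-03  2.0e-04 -1.0e+00] -> d [-0.0004 -0.0002  0.0022] turn 0.0007 t 8.75
side edge top [-7.4 -6.2 -5.1 -5.9 -6.7 -5.6 -6.4 -7.3 -6.1 -4.9 -5.8 -6.6 -7.5 -6.3] bottom [-4.2 -5.1 -6.  -4.8 -5.7 -4.6 -5.4 -4.3 -5.2 -6.  -6.9 -5.8 -4.6 -5.5]
[[48, 5, 234], [48, 5, 234], [40, 13, 178], [90, 21, 24], [130, 24, 32], [135, 14, 37], [105, 24, 43], [130, 16, 49], [90, 20, 52], [170, 16, 48], [100, 17, 46], [75, 12, 44], [120, 12, 44], [8, 6, 176], [0, 9, 170], [0, 7, 173], [18, 7, 173], [10, 9, 176], [8, 12, 172], [13, 10, 177], [12, 8, 170], [20, 9, 168]]
```

View pics/w7.png

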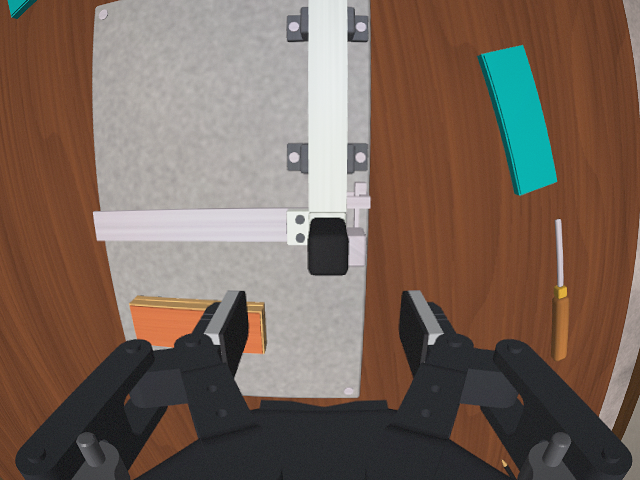

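View: black grip at columns 308–348, its button to the right at columns 348–365, fingers straddling at 240 and 405. I'll work out the grip's offset in tool axes and check the plate's +y face for flushness.

```bash
python3 - <<'E'
from h import *
d=np.load('w7.npy',allow_pickle=True).item(); s=d['s']; T=Ro.from_quat(s['tool_rot']).as_matrix()
loc=lambda uv,z: np.round((wcast(d,uv,z)-s['tcp_pos'])@T*1000,1)
g=d['pixels'].sum(-1).astype(int)
for r in (225,240,250,260,270): print(r,[(c,g[r,c]) for c in range(300,372,3)])
print('grip top l/r',loc([(308,240),(349,240),(328,219),(328,247)],.112).tolist())
C=wcloud(d); P=C; zw=s['tcp_pos'][2]-C[...,2]
print('z col328',[(r,round(float(zw[r,328]),3)) for r in range(210,284,6)]); print('z row250',[(c,round(float(zw[250,c]),3)) for c in range(300,374,5)])
p=C[(zw>.106)&(zw<.118)]; p=p[(abs(p[:,1])<.03)&(abs(p[:,0])<.04)]; print('gripTop tool xy range',np.round(p.min(0),4),np.round(p.max(0),4))
# plate +y face profile
for c in (150,175,195): print(c,d['pixels'][290:312,c].tolist())
E
```

```text
225 [(300, np.int64(704)), (303, np.int64(697)), (306, np.int64(706)), (309, np.int64(455)), (312, np.int64(96)), (315, np.int64(92)), (318, np.int64(101)), (321, np.int64(100)), (324, np.int64(106)), (327, np.int64(89)), (330, np.int64(107)), (333, np.int64(94)), (336, np.int64(103)), (339, np.int64(104)), (342, np.int64(97)), (345, np.int64(113)), (348, np.int64(544)), (351, np.int64(544)), (354, np.int64(481)), (357, np.int64(645)), (360, np.int64(531)), (363, np.int64(533)), (366, np.int64(486)), (369, np.int64(207))]
240 [(300, np.int64(318)), (303, np.int64(356)), (306, np.int64(741)), (309, np.int64(106)), (312, np.int64(142)), (315, np.int64(148)), (318, np.int64(143)), (321, np.int64(142)), (324, np.int64(136)), (327, np.int64(143)), (330, np.int64(146)), (333, np.int64(141)), (336, np.int64(135)), (339, np.int64(145)), (342, np.int64(124)), (345, np.int64(112)), (348, np.int64(253)), (351, np.int64(630)), (354, np.int64(623)), (357, np.int64(619)), (360, np.int64(619)), (363, np.int64(627)), (366, np.int64(364)), (369, np.int64(221))]
250 [(300, np.int64(508)), (303, np.int
[... 2534 characters left out ...]
], [177, 174, 170], [178, 175, 170], [182, 179, 175], [176, 172, 169], [175, 172, 169], [173, 169, 166], [165, 129, 78], [171, 133, 85], [177, 138, 90], [242, 204, 128], [160, 128, 82], [161, 128, 82], [163, 129, 84], [162, 129, 84], [158, 127, 80], [230, 189, 118], [198, 142, 91], [182, 103, 66], [214, 120, 77], [219, 123, 77]]
195 [[180, 176, 172], [179, 176, 171], [181, 178, 173], [178, 175, 170], [174, 171, 168], [175, 171, 167], [174, 169, 165], [171, 169, 165], [171, 162, 155], [177, 146, 104], [169, 132, 82], [183, 144, 94], [218, 171, 109], [183, 146, 95], [163, 126, 83], [161, 127, 81], [162, 127, 84], [157, 126, 80], [219, 173, 111], [219, 169, 108], [169, 104, 66], [209, 114, 71]]
```

```bash
python3 - <<'E'
from h import *
d=np.load('w7.npy',allow_pickle=True).item(); s=d['s']
print(np.round(wcast(d,[(150,299),(150,301),(195,302),(195,304)],.02)*1000,2).tolist())
# vertical lines: bright strips per column
g=d['pixels'][...,0].astype(int)
for c in range(140,205,6):
    r=np.arange(292,316); v=g[292:316,c]; print(c,v.tolist())
# far (+x) end along a row
for r in (320,330,340): print(r,d['pixels'][r,250:276,0].tolist())
E
```

```text
[[417.06, -31.92, 20.0], [416.29, -33.96, 20.0], [463.1, -40.34, 20.0], [462.46, -42.33, 20.0]]
140 [171, 171, 170, 146, 169, 174, 179, 206, 159, 163, 161, 159, 201, 234, 142, 218, 218, 216, 216, 215, 220, 220, 220, 218]
146 [177, 174, 176, 170, 171, 174, 172, 218, 199, 160, 163, 161, 186, 225, 187, 194, 218, 217, 217, 217, 217, 221, 220, 220]
152 [180, 184, 178, 174, 167, 168, 173, 186, 224, 160, 164, 163, 166, 196, 223, 156, 206, 218, 215, 215, 218, 220, 221, 220]
158 [180, 181, 177, 176, 128, 167, 176, 168, 228, 169, 162, 162, 162, 177, 232, 176, 195, 219, 217, 215, 219, 218, 221, 220]
164 [177, 177, 171, 176, 174, 169, 170, 168, 213, 199, 162, 164, 161, 172, 216, 211, 181, 208, 218, 216, 214, 217, 221, 221]
170 [180, 180, 178, 179, 182, 178, 168, 168, 192, 231, 159, 162, 162, 162, 178, 229, 167, 187, 218, 217, 214, 217, 219, 221]
176 [177, 178, 180, 174, 173, 170, 186, 172, 172, 239, 166, 162, 162, 162, 157, 229, 201, 181, 210, 220, 215, 217, 218, 220]
182 [181, 179, 177, 182, 185, 189, 174, 170, 170, 223, 194, 159, 162, 164, 157, 210, 217, 184, 199, 218, 217, 213, 218, 220]
188 [184, 182, 177, 177, 180, 183, 178, 168, 173, 202, 218, 175, 163, 163, 162, 175, 218, 191, 188, 216, 218, 213, 217, 218]
194 [183, 179, 179, 175, 175, 170, 168, 167, 170, 181, 213, 181, 161, 163, 163, 160, 219, 218, 164, 211, 218, 213, 214, 218]
200 [180, 175, 173, 172, 175, 177, 182, 172, 172, 175, 199, 188, 166, 161, 162, 159, 204, 219, 185, 197, 218, 217, 217, 221]
320 [223, 221, 220, 220, 221, 220, 221, 220, 220, 219, 198, 238, 126, 92, 83, 126, 166, 177, 172, 174, 176, 175, 174, 177, 177, 178]
330 [224, 221, 221, 221, 219, 220, 220, 220, 221, 223, 158, 229, 193, 119, 96, 108, 151, 178, 174, 170, 169, 172, 169, 174, 176, 180]
340 [220, 221, 222, 221, 221, 220, 222, 222, 221, 222, 222, 197, 203, 204, 88, 102, 105, 167, 185, 179, 176, 172, 174, 173, 172, 172]
```

On the +y side the packing shows a bright ledge of about 1.2 mm, so the plate sits 1.2 mm short there. I'll pick it up again and shift it by that amount.

```bash
python3 -c "
from h import *
go(.4562,-.0653,.12,79.8)"
```

```text
tcp [0.5902 0.0138 0.1922] yaw -9.51 tilt [-2.1e-03  2.0e-04 -1.0e+00] -> d [-0.1002 -0.119   0.0725] turn -1.5587 t 8.75
```

```bash
python3 -m pendant '-0.01 -0.01 0 -0.14 0.65; -0.02 -0.02 0 -0.28 0.65; -0.03 -0.032 0 -0.42 0.65; -0.04 -0.044 0 -0.56 0.65; -0.05 -0.056 0 -0.7 0.65; -0.06 -0.068 0 -0.84 0.65; -0.07 -0.08 0 -0.98 0.65; -0.08 -0.092 0 -1.12 0.65; -0.09 -0.105 0 -1.26 0.65; -0.1 -0.119 0.01 -1.4 0.65; -0.1 -0.119 0.04 -1.54 0.65; -0.1 -0.119 0.07 -1.559 0.65; -0.1 -0.119 0.072 -1.559 0.65; -0.1 -0.119 0.072 -1.559 0.65; -0.1 -0.119 0.072 -1.559 0.65'
python3 -c "
from h import *
go(.4562,-.0653,.0437,79.8)"
```

```text
t: 10.25
tcp_pos: [0.458, -0.065, 0.1219]
tool_rot: [0.089, 0.996, -0.0, 0.001]
force: [-0.4, -0.2, 1.5]
finger_gap: 0.649
gripper_force: 0.0
tcp [ 0.458  -0.065   0.1219] yaw 79.75 tilt [ 1.8e-03 -8.0e-04 -1.0e+00] -> d [ 0.0019 -0.0005  0.0782] turn -0.0008 t 10.25
```

```bash
python3 -m pendant '0.0005 -0.0005 0.035 0 0.65; 0.001 -0.0005 0.06 0 0.65; 0.001 -0.0005 0.074 0 0.65; 0.001 -0.0005 0.0785 0 0.65; 0.001 -0.0005 0.0785 0 0.65'
python3 -c "
from h import *
go(.4562,-.0653,.0437,79.8)"
```

```text
t: 10.75
tcp_pos: [0.4569, -0.0652, 0.0429]
tool_rot: [0.089, 0.996, -0.0, 0.001]
force: [-0.7, -0.7, -0.6]
finger_gap: 0.653
gripper_force: 0.0
tcp [ 0.4569 -0.0652  0.0429] yaw 79.77 tilt [ 1.1e-03 -5.0e-04 -1.0e+00] -> d [ 0.0007 -0.0002 -0.0008] turn -0.0006 t 10.75
```

```bash
python3 -m pendant '0 0 0 0 0.4; 0 0 0 0 0.4; 0 0 0 0 0.4; 0 0 0 0 0.4; 0 0 -0.002 0 0.4; 0 0 -0.004 0 0.4; 0 0.0012 -0.004 0 0.4; 0 0.0012 -0.004 0 0.4; 0 0.0012 -0.002 0 0.4; 0 0.0012 -0.0005 0 0.4; 0 0.0012 0 0 0.4; 0 0.0012 0 0 0.4' 40
python3 -m pendant '0 0 0 0 0.55; 0 0 0 0 0.65; 0 0 0 0 0.65; 0 0 0 0 0.65; 0 0 -0.02 0 0.65; 0 0 -0.06 0 0.65; 0 0 -0.1 0 0.65; 0 0 -0.14 0 0.75; 0 0 -0.15 0 0.75;0 0 -0.15 0 0.75'
python3 -c "
from h import *
go(.5902,.0138,.192,-9.51)"
```

```text
t: 11.95
tcp_pos: [0.4564, -0.0638, 0.0437]
tool_rot: [0.089, 0.996, -0.0, 0.0]
force: [-1.6, 0.7, 14.4]
finger_gap: 0.509
gripper_force: 42.8
t: 12.95
tcp_pos: [0.4573, -0.0642, 0.1938]
tool_rot: [0.089, 0.996, -0.001, 0.002]
force: [0.3, -0.3, 0.0]
finger_gap: 0.744
gripper_force: 0.0
tcp [ 0.4573 -0.0642  0.1938] yaw 79.76 tilt [ 0.0038 -0.0015 -1.    ] -> d [-0.1169  0.1003  0.0022] turn 1.5581 t 12.95
```

```bash
python3 -m pendant '-0.01 0.009 0 0.14 0.75; -0.02 0.018 0 0.28 0.75; -0.03 0.027 0 0.42 0.75; -0.04 0.036 0 0.56 0.75; -0.05 0.045 0 0.7 0.75; -0.06 0.054 0 0.84 0.75; -0.07 0.063 0 0.98 0.75; -0.085 0.072 0 1.12 0.75; -0.1 0.085 0 1.26 0.75; -0.11 0.095 0 1.4 0.75; -0.117 0.1 0 1.54 0.75; -0.117 0.1 0 1.558 0.75; -0.117 0.1 0 1.558 0.75; -0.117 0.1 0 1.558 0.75' 30
python3 - <<'E'
from h import *
d=snap('wrist'); s=d['s']; np.save('w8.npy',d,allow_pickle=True)
go(.5968,.016,.13,-9.52)
g=d['pixels'][...,0].astype(int)
for c in range(140,205,12): print(c,g[290:316,c].tolist())
for r in (325,335): print(r,d['pixels'][r,250:276,0].tolist())
C=wcloud(d); zw=s['tcp_pos'][2]-C[...,2]
def rng(lo,hi):
    p=C[(zw>lo)&(zw<hi)]; p=p[(abs(p[:,1])<.035)&(abs(p[:,0])<.04)]; print(np.round(np.percentile(p,2,axis=0),4),np.round(np.percentile(p,98,axis=0),4))
rng(.108,.118); rng(.099,.106)
p=C[(C[...,2]<.03)&(C[...,2]>.005)&(abs(C[...,0])<.02)]; print('fingers inner',p[p[:,1]<0][:,1].max(),p[p[:,1]>0][:,1].min())
E
```

```text
t: 14.35
tcp_pos: [0.5882, 0.0136, 0.1912]
tool_rot: [0.763, 0.647, -0.001, -0.001]
force: [-0.6, 0.1, 0.4]
finger_gap: 0.75
gripper_force: 0.0
tcp [0.5884 0.0135 0.1916] yaw -9.45 tilt [-2.1e-03  2.0e-04 -1.0e+00] -> d [0.0039 0.008  0.0616] turn 0.0012 t 14.4
140 [169, 170, 171, 167, 167, 165, 172, 172, 162, 164, 161, 161, 177, 237, 140, 202, 218, 216, 215, 216, 218, 220, 218, 220, 221, 220]
152 [170, 173, 177, 179, 177, 174, 167, 174, 175, 163, 160, 160, 167, 196, 226, 171, 205, 217, 216, 214, 218, 218, 220, 221, 221, 221]
164 [178, 177, 175, 174, 173, 172, 168, 170, 174, 169, 162, 163, 161, 159, 207, 219, 185, 201, 219, 213, 216, 219, 220, 220, 220, 220]
176 [177, 178, 179, 179, 181, 175, 173, 169, 168, 173, 165, 162, 161, 161, 161, 219, 220, 167, 208, 219, 214, 215, 218, 219, 222, 221]
188 [182, 186, 184, 183, 179, 180, 183, 163, 152, 171, 173, 167, 164, 161, 161, 180, 221, 206, 174, 216, 218, 213, 216, 218, 219, 223]
200 [178, 177, 175, 175, 172, 173, 175, 181, 182, 164, 172, 171, 163, 163, 162, 160, 191, 228, 180, 194, 217, 216, 215, 217, 220, 224]
325 [221, 217, 216, 215, 216, 216, 216, 215, 216, 215, 218, 157, 232, 133, 80, 192, 149, 135, 174, 178, 177, 179, 176, 171, 173, 172]
335 [225, 223, 223, 223, 224, 223, 224, 224, 224, 223, 225, 193, 208, 193, 122, 141, 161, 97, 144, 181, 179, 182, 184, 180, 176, 178]
[-0.0072 -0.0049  0.0787] [0.0162 0.017  0.0828]
[-0.0051 -0.0038  0.0858] [0.0168 0.0283 0.0919]
fingers inner -0.029847773675479514 0.03314425844847774
```

The ledge is gone and the plate is flush. Now descend over the grip.

```bash
python3 -m pendant '0.005 0.0075 0.02 0 0.75; 0.005 0.0075 0.06 0 0.75; 0.005 0.0075 0.085 0 0.75; 0.005 0.0075 0.096 0 0.75; 0.005 0.0075 0.096 0 0.75; 0.005 0.0075 0.096 0 0.75'
python3 - <<'E'
from h import *
d=snap('wrist'); save(d,'w9.png'); s=d['s']; go(.5968,.016,.095,-9.52)
hs=cv2.cvtColor(d['pixels'],cv2.COLOR_RGB2HSV)
C=wcloud(d); zw=s['tcp_pos'][2]-C[...,2]
def rng(lo,hi):
    p=C[(zw>lo)&(zw<hi)]; p=p[(abs(p[:,1])<.022)&(abs(p[:,0])<.03)]; print(len(p),np.round(np.percentile(p,2,axis=0),4),np.round(np.percentile(p,98,axis=0),4))
rng(.108,.116); rng(.097,.106)
p=C[(C[...,2]<.03)&(C[...,2]>.005)&(abs(C[...,0])<.02)&(abs(C[...,1])>.022)]; print('fingers inner',p[p[:,1]<0][:,1].max(),p[p[:,1]>0][:,1].min())
E
```

```text
t: 15.0
tcp_pos: [0.5982, 0.0171, 0.0973]
tool_rot: [0.763, 0.646, 0.0, 0.001]
force: [0.1, 0.1, -0.3]
finger_gap: 0.751
gripper_force: 0.0
tcp [0.5986 0.0172 0.0978] yaw -9.5 tilt [ 2.7e-03 -5.0e-04 -1.0e+00] -> d [-0.0014 -0.0016  0.0028] turn 0.0003 t 15.05
3839 [-0.0125 -0.0143 -0.0151] [ 0.0111  0.0074 -0.011 ]
2196 [-0.0096 -0.0133 -0.0083] [ 0.012   0.0189 -0.0001]
fingers inner -0.029711536048174884 0.03320079583810782
```

```bash
python3 -m pendant '0 -0.0017 0.002 0 0.75; 0 -0.0017 0.002 0 0.3; 0 -0.0017 0.002 0 0.3; 0 -0.0017 0.002 0 0.3; 0 -0.0017 0.002 0 0.2; 0 -0.0017 0.002 0 0.2; 0 -0.0017 0.002 0 0.2; 0 -0.0017 0.002 0 0.2' 30
python3 -c "
from h import *
s=sense(); print(s['force'],s['ft_torque'],s['finger_gap']*85,s['gripper_force']); go(.5968,.016,.095,-9.52)"
```

```text
t: 15.85
tcp_pos: [0.5954, 0.0178, 0.0957]
tool_rot: [0.763, 0.646, -0.0, 0.0]
force: [-4.4, -0.0, 6.8]
finger_gap: 0.335
gripper_force: 30.3
[-4.38922959 -0.01430326  6.78756459] [-0.07049502  0.00289646  0.06571559] 28.444574988628094 30.307433009147644
tcp [0.5954 0.0178 0.0957] yaw -9.49 tilt [-2.e-04 -2.e-04 -1.e+00] -> d [-0.0015  0.0017  0.0007] turn 0.0006 t 15.85
```

Gap 28.5 mm: the button is in. Draw the arm out.

```bash
python3 -m pendant '-0.003 0 0 0 0.2; -0.01 0 0 0 0.2; -0.02 0 0 0 0.2; -0.03 0 0 0 0.2; -0.03 0 0 0 0.2'
python3 -c "
from h import *
go(.5954-.0165,.0178-.0986,.0957,-9.52)"
```

```text
t: 16.35
tcp_pos: [0.5904, -0.0123, 0.0957]
tool_rot: [0.764, 0.646, -0.0, -0.0]
force: [-3.1, 2.1, 6.8]
finger_gap: 0.336
gripper_force: 30.5
tcp [ 0.5904 -0.0123  0.0957] yaw -9.55 tilt [-3.e-04  2.e-04 -1.e+00] -> d [-0.0694  0.     -0.0001] turn -0.0006 t 16.35
```

```bash
python3 -m pendant '-0.01 0 0 0 0.2; -0.02 0 0 0 0.2; -0.03 0 0 0 0.2; -0.04 0 0 0 0.2; -0.05 0 0 0 0.2; -0.06 0 0 0 0.2; -0.066 0 0 0 0.2; -0.069 0 0 0 0.2; -0.069 0 0 0 0.2; -0.069 0 0 0 0.2'
python3 - <<'E'
from h import *
go(.5954-.0165,.0178-.0986,.0957,-9.52); s=sense(); print(s['force'],s['gripper_force'],s['finger_gap'])
d=snap('wrist'); np.save('w10.npy',d,allow_pickle=True); save(d,'w10.png',(240,20,400,240),2.7)
e=snap('top'); np.save('top10.npy',e,allow_pickle=True); f=snap('side'); np.save('side10.npy',f,allow_pickle=True)
E
```

```text
t: 17.35
tcp_pos: [0.5792, -0.0793, 0.0956]
tool_rot: [0.763, 0.646, 0.0, -0.0]
force: [-2.1, 3.2, 7.1]
finger_gap: 0.33
gripper_force: 30.3
tcp [ 0.5792 -0.0793  0.0956] yaw -9.53 tilt [ 1.e-04  8.e-04 -1.e+00] -> d [-0.0015 -0.     -0.0001] turn -0.0001 t 17.35
[-2.10239547  3.16597509  7.13962768] 30.290536880493164 0.3295250787902659
```

View pics/w10.png

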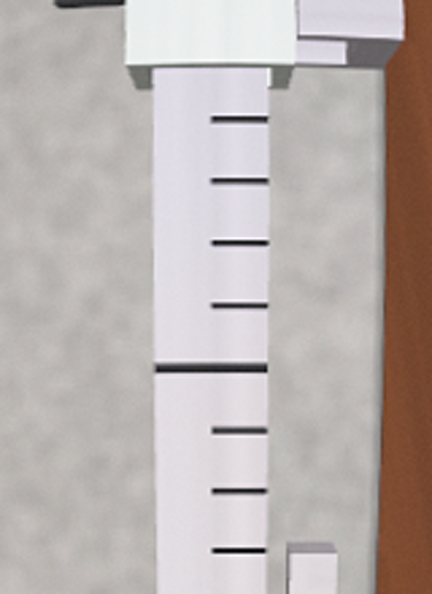

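The wrist crop shows the 50 mark at row 368, the 90 mark at row 118 and the mouth edge at row 65, at 62.5 px per 10 mm. The reading is about 98.5 mm, and the tool pose also says 1.5 mm remain.

```bash
python3 -m pendant '-0.0015 0 0 0 0.2; -0.0015 0 0 0 0.2; -0.0015 0 0 0 0.2; -0.0015 0 0 0 0.2; -0.0015 0 0 0 0.2'
python3 - <<'E'
from h import *
go(.5954-.0165,.0178-.0986,.0957,-9.52); s=sense(); print(s['force'],s['gripper_force'],s['finger_gap'])
d=snap('wrist'); np.save('w11.npy',d,allow_pickle=True)
g=d['pixels'].sum(-1).astype(int); T=Ro.from_quat(s['tool_rot']).as_matrix()
c=g[15:200,330]; rows=[]
for r in range(1,184):
    if c[r]<450 and c[r]<=c[r-1] and c[r]<c[r+1]:
        w=np.clip(600-c[r-2:r+3],0,None); rows.append(15+r+(w*np.arange(-2,3)).sum()/w.sum())
print(np.round(rows,2)); print(g[30:56,306].tolist()); print(g[30:75,330].tolist())
for z in(.058,.06): print(z,np.round(((wcast(d,[(330,r) for r in rows],z)-s['tcp_pos'])@T)[:,0]*1000,2))
print(np.round(((wcast(d,[(330,r) for r in (42,43,44,45)],.06)-s['tcp_pos'])@T)[:,0]*1000,2))
E
```

```text
t: 18.0
tcp_pos: [0.5789, -0.0806, 0.0956]
tool_rot: [0.763, 0.646, 0.0, -0.0]
force: [-3.1, 3.0, 6.4]
finger_gap: 0.329
gripper_force: 30.3
tcp [ 0.5789 -0.0806  0.0956] yaw -9.51 tilt [ 0.e+00  8.e-04 -1.e+00] -> d [-0.0002 -0.     -0.0001] turn 0.0001 t 18.0
[-3.10716449  3.04703414  6.37126853] 30.30792385339737 0.3287167753165076
[ 42.05  63.7   86.51 109.46 132.75 156.07 179.02]
[713, 712, 713, 713, 715, 713, 713, 716, 716, 727, 659, 303, 238, 267, 691, 676, 670, 670, 668, 676, 673, 675, 673, 673, 676, 673]
[711, 710, 709, 713, 713, 712, 711, 712, 716, 724, 623, 298, 217, 244, 697, 669, 656, 660, 658, 661, 662, 658, 660, 662, 663, 663, 666, 662, 666, 666, 666, 677, 708, 139, 174, 454, 688, 670, 665, 665, 666, 665, 667, 671, 667]
0.058 [112.56 102.97  93.08  83.27  73.38  63.47  53.62]
0.06 [112.08 102.62  92.85  83.16  73.4   63.61  53.89]
[112.11 111.66 111.22 110.78]
```

The 100 mm long mark stands right at the mouth (dark rows 41–43, edge at row 40.6). The button is held in with a 30 N grip and the forces are small. Handing in.

```bash
python3 -c "
from h import *
print(job.sign_off())"
```

```text
the job is handed in; nothing more can be done
None
```

The job is handed in: the plate lies flush on the packing (to about half a millimetre, by camera), the arm is drawn out to the 100 mm mark, and the robot still holds the grip with the button in; I did not look at the plate again once the arm was out.

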